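Close and lock the cover of a card test fixture

TASK

Slide the white cover of the test fixture fully shut over the card. Then turn the orange wing of its quarter-turn fastener clockwise until it lines up with the black marks, push it in fully home, and turn it a further quarter turn clockwise to its stop, in line with the red marks, to lock the cover; leave it locked and do not move the loose things lying round about.

Things in the scene. Friction and masses are not known exactly. Their poses are not given: they have to be found in the camera images.
- fixture: card test fixture, a grey and aluminium box 170 (x) by 270 (y) by 74 mm high, fixed to the bench. Origin: centre of its underside. The white cover lies between its two aluminium side rails (along its y, at x = +-81 mm, top at z = 74 mm) and slides along its y axis: it closes towards +y, against the end wall at y = 128 mm. A green card with a copper heat sink lies in its open bay.
- cover (a joint): how far the cover stands open (m): 0 = fully shut against the end stop, up to 0.090 open; starts half open or more. Stiff slide, takes about 4 N, stays where it is left. The cover is 152 (x) by 150 (y) by 5 mm, its top face at z = 71 mm above the bench.
- tab (a point): centre of the top edge of the blue push tab standing on the trailing (-y) end of the cover, 60 mm wide in x, 8 mm thick in y, 22 mm high above the cover (top edge 93 mm above the bench). Moves with the cover. Its axes are those of the fixture. In line in x with the fixture's origin; the fastener's axis lies 85 mm further in y and 35 mm to its -x side.
- slot (a point): centre of the mouth of the hidden slot in the dark steel strip under the cover, 56 mm above the bench, at x = -35, y = 70 mm of the fixture. Its axes are those of the fixture; the slot is 37 mm long along x and 10 mm wide along y. With the cover fully shut the fastener stands exactly over it (within 2 mm is needed). On the cover, two black marks beside the fastener show the slot's line (x), two red marks the locked line (y), 31 to 40 mm from the axis.
- wing_top (a point): centre of the top face of the orange wing of the fastener, on its turning axis (vertical). The wing is a bar 56 mm long (this point's x axis), 12 mm wide (y) and 18 mm tall, with a white line along its top. Standing out, its top is 36 mm and its underside 18 mm above the cover's top face (107 and 89 mm above the bench); pushed home, 21 and 3 mm. Round steel neck of 17 mm below it.
- stud (a joint): how far the fastener is pushed in (m): 0 = standing out (start), 0.015 = home. Takes a downward push of 3 to 4 N when its cross pin (31 mm long, 6 mm thick, parallel to the wing) is over the slot and within about 0.15 rad of its line; otherwise it stops after 1.5 mm on the steel strip. No spring: it stays where it is left. The pin clears the strip at 0.0135.
- wing (a joint): turn of the wing (rad), growing clockwise seen from above: 0 = in line with the slot and the black marks (wing along the fixture's x), +1.571 = its end stop, locked, in line with the red marks (wing along y). Starts between -1.3 and -0.45; lower stop at -1.45. Turning takes about 0.04 N m and it stays where it is left; in the slot (pushed in 1.5 to 13.5 mm) it cannot turn. The wing's grip can be pinched across its 12 mm or pushed at its ends.
- spare_card: loose green circuit card with copper heat sink, 110 by 66 by 19 mm, bystander. Origin: centre of the underside.
- riser_block: loose red connector bar, 18 by 90 by 16 mm, bystander. Origin: centre of the underside.
- driver: loose screwdriver about 170 mm long lying on the bench, bystander. Origin: about its middle, at the bench.
- pen_pot: yellow pen pot with pens, 72 mm across, 145 mm high, bystander. Origin: centre of the underside.
- mouse: black computer mouse, 100 by 58 by 33 mm, bystander. Origin: centre of the underside.
- screw_tray: open blue tray with brass standoffs, 110 by 80 by 28 mm, bystander. Origin: centre of the underside.

How it is judged:
By the outcome, as a careful person would: the job done as asked, in the order asked, and still so for the second after the job is handed in, with the robot touching nothing.
It also fails if it takes over 72 s, if anything falls off the work surface, if the arm or the gripper's body presses on something with over 40 N, if the wrist force passes 120 N, or if a joint passes its speed limit or range.

ROBOT

A 6-joint arm with a two-finger parallel gripper is mounted at the origin on the work surface. World frame = base frame: x ahead of the robot, y to its left, z up, the work surface at z = 0. Lengths are in mm, angles in degrees, forces in N, time in s.
With the tool pointing down it reaches from about 325 to 925 mm from the base axis. Payload 3.1 kg.
Tool frame: the origin (TCP) lies on the centre line of the jaws, within the pads' length; the fingertips stand 11 mm ahead of it and the grasp point (between the pads) lies 8 mm behind it (env.tips_ahead is the distance from the TCP to the fingertips, in mm); z points along the fingers, x is the direction in which the jaws open and shut, and the axes are right-handed (so a half turn about z gives the same grasp; the last joint's range is limited). The gripper opens to 85 mm and grips with 20 to 120 N. Pads are 22 mm wide; open, the fingers measure 114 mm over their backs; the gripper's body (76 mm by 85 mm) begins 54 mm behind the grasp point. The pads swing forward as they close: fully open they stand 13 mm farther back than shut.
Start: joints at [60.722, 12.427, 92.441, -0, 75.132, -6.429], TCP at [242.679, 575.974, 242.3] pointing down, gripper open.
Joint ranges: [-157.48, 157.48], [-44.54, 120.13], [17.64, 146.25], [-64.5, 244.5], [7.68, 150.69], [-147.95, 147.95]. Speed limits (degrees/s): [159.86, 159.86, 180, 180, 180, 180].

INTERFACE

Orientations are given as [roll, pitch, yaw] about the fixed x, y, z axes, in that order (R = Rz(yaw) Ry(pitch) Rx(roll)).
In Python, from rig import env, capture, camera_params gives the robot as it stands.
- The arm moves only by the tool arm_command, never from a script. Its argument "commands" is a list of rows, each an object of numbers: "x", "y", "z": the shift along the tool's x, y, z in units of 25 mm (1.0 is 25 mm); "spin": the turn about the tool's z in units of 5 degrees (1.0 is 5 degrees); "hand": the finger opening in mm, from 0 to 85.4. A call has 1 to 12 rows; each row shifts and turns the commanded pose from where the row before left it, along the tool's axes as they then stand; what a row does not reach is not made up. A row lasts 1/12 s, in which the tool goes at most 41.7 mm and 7.16 degrees, less where a joint would pass 70% of its speed; a pose out of reach is approached as far as the arm can. A call is refused whole if a number of a shift passes 1 or a number of a turn 1, either way. A call with a gripper value outside its range is refused whole. The fingers move at their own pace and stop on an object; "squeeze" is the grip in N (left out, the last holds). Time passes only in rows, so rows that do not move let the fingers close. It gives the time, the measured TCP pose, the force and the opening at its end, in the units of the state.
- env.read_state(): the state, without advancing time (a new reading comes with each control period).
- capture(name): name is "scene" or "side" or "wrist"; returns the picture (480x640x3 uint8, red, green, blue); there is no depth.
- camera_params(name): a dict with "camera_matrix" (3x3 intrinsics, pixels), "position" and "orientation" of the camera in the world. Camera axes: x right, y up, looking along -z (the intrinsics and any distortion apply to the point x, -y, -z); pixel columns grow to the right and rows downward; lengths in mm; the calibration is good to about 2 mm. A picture is of the moment at which its call begins: read the wrist's pose just before it. camera_params takes no time and is no camera call; for the wrist camera it gives the pose at the moment of the call.
- env.job_done(): hands the job in, once; it reports no verdict.
The state is a dict: "t": time; "joint_positions": joint angles; "joint_vel": joint speeds; "joint_efforts": joint torques, N m; "ee_pos": TCP position; "eef_rot": TCP orientation; "ft_force": force on the tool from outside, world axes, zero at the start; "torque": the same for the moment, N m; "width": opening from 0.0 (shut) to 1.0 (fully open).
Only numpy, scipy, OpenCV 4.12 (cv2) and the standard library are available. Lean on these libraries where they do the work, as an engineer would, in place of code of your own. Each camera call takes 0.05 s, during which the arm holds its last target.

## Working session

There is one attempt and no reset: what is moved stays moved. The work goes in short steps, Python scripts to look and compute and a tool call to move; the robot and the scene stay as the last step left them, time stands still between calls to the robot, and variables do not carry over. Pictures are saved under pics/ and viewed, and the job is handed in when it is done.

Besides the shell and the picture viewer there is one more tool, called in YAML: its name, and indented under it one key for each argument. arm_command: Moves the arm, as the interface text tells. Its arguments: {"type":"object","properties":{"commands":{"type":"array"},"squeeze":{"type":"number"}},"required":["commands"]}

```bash
ls; mkdir -p pics
python3 - <<'E'
from rig import env, capture, camera_params
import cv2
s=env.read_state(); print(s)
for n in ["scene","side","wrist"]:
    p=camera_params(n); print(n,p)
    im=capture(n); cv2.imwrite(f"pics/{n}0.png",im[:,:,::-1])
E
```

```text
pics
{'t': 0.0, 'joint_positions': array([ 6.07222086e+01,  1.24770675e+01,  9.25287584e+01,  8.35159170e-04,
        7.51313085e+01, -6.42983535e+00]), 'joint_vel': array([-0.11203022, -0.00522947,  0.09777549,  0.00927631,  0.10304215,
        0.07678795]), 'joint_efforts': array([-1.28934134e-03, -3.96835184e+01, -3.03857303e+01, -1.62208598e-04,
        9.80475656e-03,  6.35393135e-06]), 'ee_pos': array([242.28094137, 575.276698  , 240.96232744]), 'eef_rot': array([-1.79983841e+02,  1.36181503e-01,  6.71518479e+01]), 'ft_force': array([-0.70393755, -0.32620253,  0.39929241]), 'torque': array([ 0.0137623 , -0.00789371,  0.00255496]), 'width': 0.9982785730226381}
scene {'camera_matrix': array([[453.39130377,   0.        , 322.76814326],
       [  0.        , 453.39130377, 246.22516927],
       [  0.        ,   0.        ,   1.        ]]), 'position': array([1256.5316548 ,  396.18129652,  969.43489503]), 'orientation': array([ 40.56613846,  -0.97309804, 124.34191182])}
side {'camera_matrix': array([[481.25426033,   0.        , 311.69228254],
       [  0.        , 481.25426033, 241.73865422],
       [  0.        ,   0.        ,   1.        ]]), 'position': array([  520.89111953, -1141.47192338,   877.58545932]), 'orientation': array([55.40844008, -0.3259045 , -5.21510558])}
wrist {'camera_matrix': array([[410.70787443,   0.        , 321.4079811 ],
       [  0.        , 410.70787443, 238.77462449],
       [  0.        ,   0.        ,   1.        ]]), 'position': array([179.44036169, 602.81057577, 373.12039064]), 'orientation': array([-1.58118271e+01,  3.37912258e-02,  6.71528951e+01])}
```

View pics/scene0.png

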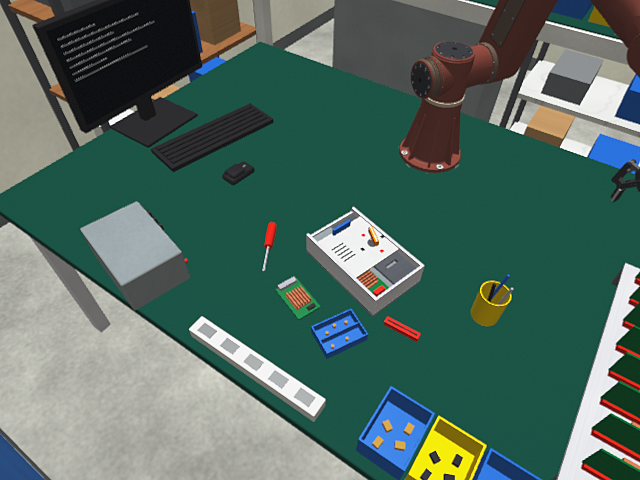

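View pics/side0.png

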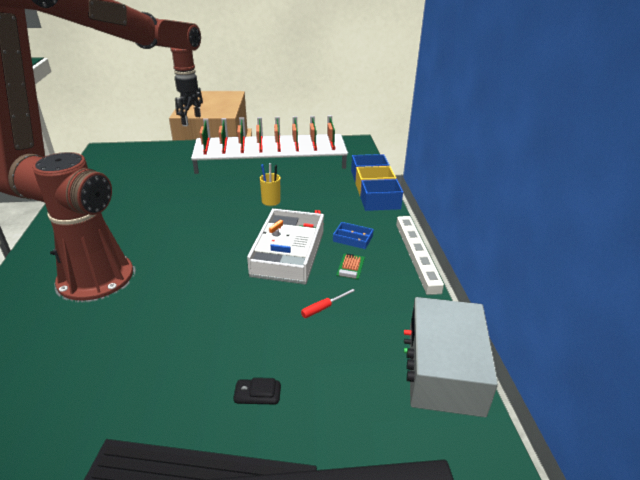

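View pics/wrist0.png

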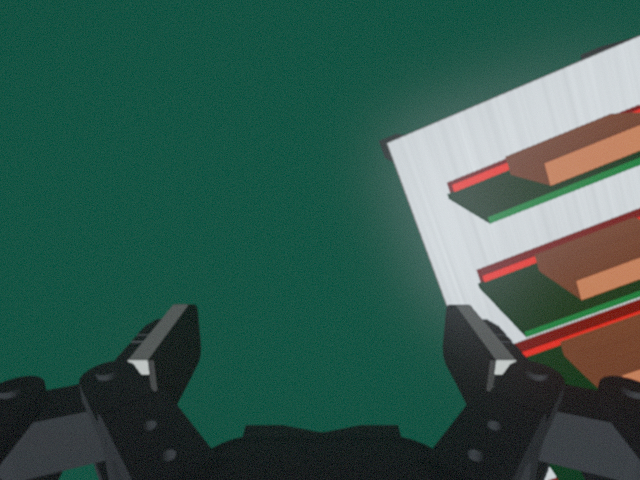

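```bash
cat > h.py <<'E'
import numpy as np, cv2
from scipy.spatial.transform import Rotation as Ro
def cam(p):
    R=Ro.from_euler('xyz',p['orientation'],degrees=True).as_matrix()
    return p['camera_matrix'],R,np.array(p['position'])
def ray(p,u,v):
    K,R,c=cam(p); d=np.linalg.inv(K)@np.array([u,v,1.]); d=R@np.array([d[0],-d[1],-d[2]])
    return c,d/np.linalg.norm(d)
def onz(p,u,v,z):
    c,d=ray(p,u,v); return c+d*(z-c[2])/d[2]
def proj(p,X):
    K,R,c=cam(p); q=R.T@(np.array(X)-c); q=np.array([q[0],-q[1],-q[2]]); w=K@q; return w[:2]/w[2]
def two(p1,uv1,p2,uv2):
    c1,d1=ray(p1,*uv1); c2,d2=ray(p2,*uv2)
    A=np.stack([d1,-d2],1); t=np.linalg.lstsq(A,c2-c1,rcond=None)[0]
    a,b=c1+t[0]*d1,c2+t[1]*d2; return (a+b)/2,np.linalg.norm(a-b)
def blobs(im,lo,hi,roi=None,amin=15):
    hsv=cv2.cvtColor(im,cv2.COLOR_RGB2HSV); m=cv2.inRange(hsv,np.array(lo),np.array(hi))
    if roi: 
        k=np.zeros_like(m); x0,y0,x1,y1=roi; k[y0:y1,x0:x1]=255; m&=k
    cs,_=cv2.findContours(m,cv2.RETR_EXTERNAL,cv2.CHAIN_APPROX_NONE)
    return [(cv2.contourArea(c),cv2.minAreaRect(c)) for c in sorted(cs,key=cv2.contourArea,reverse=True) if cv2.contourArea(c)>=amin]
E
python3 - <<'E'
from h import *
from rig import camera_params
S=cv2.imread('pics/scene0.png');D=cv2.imread('pics/side0.png')
a=cv2.resize(S[195:325,295:435],None,fx=5,fy=4.6,interpolation=cv2.INTER_CUBIC)
cv2.imwrite('pics/sc.png',cv2.resize(S[195:315,295:435],None,fx=5,fy=5,interpolation=cv2.INTER_CUBIC))
cv2.imwrite('pics/dc.png',cv2.resize(D[200:290,240:340],None,fx=6,fy=6,interpolation=cv2.INTER_CUBIC))
for n,I,roi in (('scene',S,(300,200,430,320)),('side',D,(240,200,330,290))):
    rgb=I[:,:,::-1].copy(); p=camera_params(n)
    for nm,lo,hi,z in (('orange',(8,120,120),(22,255,255),107),('blue',(105,120,60),(125,255,255),90)):
        for a,r in blobs(rgb,lo,hi,roi): print(n,nm,a,r,onz(p,*r[0],z))
E
```

```text
scene orange 142.0 ((368.5000305175781, 278.5000305175781), (15.55634880065918, 14.142135620117188), 45.0) [659.21395009 136.85812185 107.        ]
scene orange 95.0 ((305.0, 296.0), (10.0, 20.0), 0.0) [785.73570356  43.03248994 107.        ]
scene orange 19.5 ((373.87371826171875, 235.47164916992188), (19.313074111938477, 4.738523483276367), 68.96248626708984) [533.13914926  78.33287648 107.        ]
scene blue 163.0 ((341.5, 314.0), (10.0, 31.0), 90.0) [768.84485285 132.48382429  90.        ]
scene blue 90.5 ((341.191162109375, 226.4852752685547), (5.487954616546631, 21.780319213867188), 59.03623962402344) [541.23155523 -15.18895018  90.        ]
side orange 51.0 ((276.35833740234375, 226.39483642578125), (4.978925704956055, 16.312532424926758), 58.392494201660156) [530.02597622  59.06502653 107.        ]
side blue 81.0 ((280.006103515625, 247.94509887695312), (18.552499771118164, 5.411145210266113), 6.340190887451172) [537.04555334 -27.9366584   90.        ]
```

View pics/sc.png

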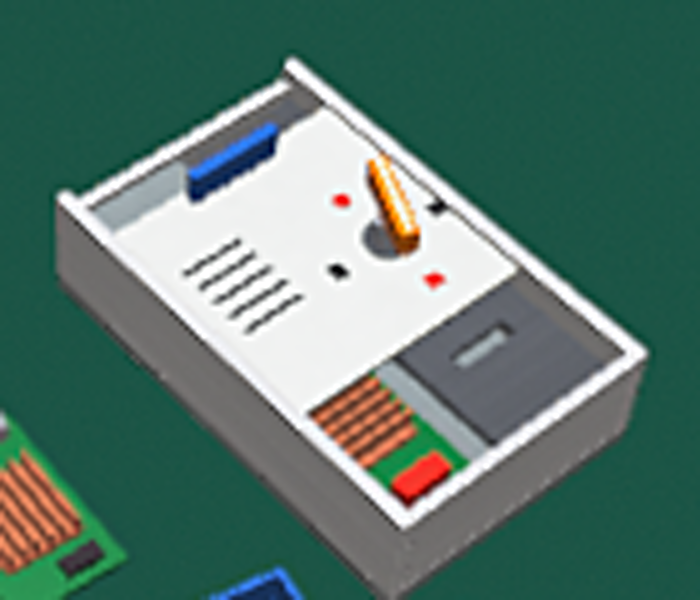

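View pics/dc.png

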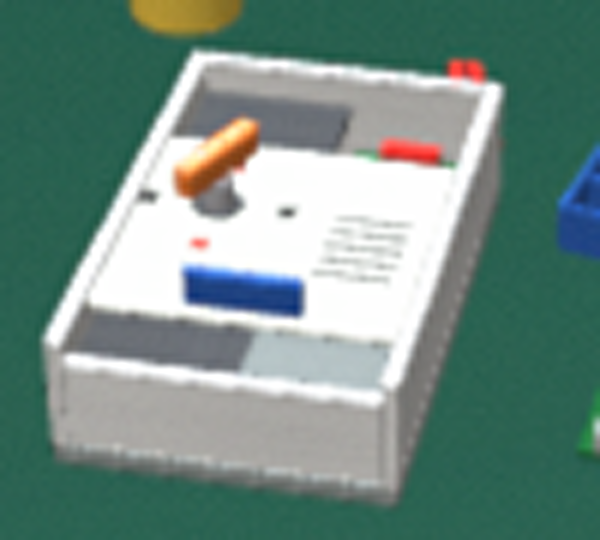

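Run:
```python
from h import *
from rig import camera_params
s=camera_params('scene');d=camera_params('side')
A=dict(nl=(353.4,208),nr=(307.4,235),fr=(376,299),fl=(423,265.4))
B=dict(nl=(248,257),nr=(305.3,265.8),fr=(323.3,214.7),fl=(272.5,209.7))
for k in A: print(k,onz(s,*A[k],74)[:2].round(1),onz(d,*B[k],74)[:2].round(1),two(s,A[k],d,B[k]))
# marks: scene, side crop
for n,a,b in (('red-',(341,200),(199,243)),('red+',(433,279),(238,165)),('blk-',(438,208),(148,196)),('blk+',(338,271),(288,211)),('wingA',(380,160),(250,125)),('wingB',(412,235),(185,175)),('tab l',(277,127),(185,268)),('tab r',(190,168),(302,283))):
    a=np.array(a)/5+(295,195); b=np.array(b)/6+(240,200); print(n,onz(s,*a,71)[:2].round(1),onz(d,*b,71)[:2].round(1),two(s,a,d,b))
```

```text
nl [448.7 -33.1] [446.2 -41.9] (array([445.40785964, -35.29567848,  69.60000664]), np.float64(1.0013636572730906))
nr [606.  -79.2] [603.3 -95.7] (array([602.56530926, -83.73552829,  66.14564237]), np.float64(3.9591669594529355))
fr [678.2 172.3] [682.3 167.4] (array([680.53700493, 171.42207423,  73.23511799]), np.float64(5.174452373013877))
fl [521.8 218.8] [521.  211.9] (array([520.37466   , 217.98699205,  70.98836206]), np.float64(1.6399913516369609))
red- [518.   40.9] [518.7  38.7] (array([518.15963186,  40.48057747,  70.29106533]), np.float64(1.2977403395847156))
red+ [537.7 108.4] [540.4 108. ] (array([539.53743757, 108.40134068,  71.58117397]), np.float64(2.240758056469307))
blk- [493.   86.2] [494.1  82.9] (array([493.27492284,  85.64224787,  69.93202983]), np.float64(1.921596912483962))
blk+ [561.5  65.2] [563.9  63.5] (array([562.90023308,  64.96981804,  70.89856574]), np.float64(2.49298091363156))
wingA [480.6  43.1] [548.1 146.1] (array([540.042334  ,  64.46139605, 128.23695783]), np.float64(16.209924474487927))
wingB [517.6  84.3] [513.1 100.8] (array([516.73333779,  86.98949724,  76.60358534]), np.float64(9.098272364303597))
tab l [491.9 -15.8] [511.3  17.7] (array([510.13864904,  -7.37324341,  89.81322112]), np.float64(3.580586333477206))
tab r [545.1 -37.9] [5.674e+02 4.000e-01] (array([564.56643466, -27.85367169,  92.43623842]), np.float64(4.19661150362493))
```

The side and scene views agree. The fixture's yaw is about -16.7° and the cover is about 70 mm open. The fastener axis is near (528, 75) and the tab near (537, -18). Next I'll move over the fixture for a close wrist view.

arm_command:
  commands:
    - {"x": -0.8, "y": 0.96}
    - {"x": -0.8, "y": 0.96}
    - {"x": -0.8, "y": 0.96}
    - {"x": -0.8, "y": 0.96}
    - {"x": -0.8, "y": 0.96}
    - {"x": -0.8, "y": 0.96}
    - {"x": -0.8, "y": 0.96}
    - {"x": -0.8, "y": 0.96}
    - {"x": -0.8, "y": 0.96}
    - {"x": -0.8, "y": 0.96}
    - {"x": -0.8, "y": 0.96}
    - {"x": -0.8, "y": 0.96}

```text
invalid input at $.commands[0]: expected keys x, y, z, spin, hand
```

arm_command:
  commands:
    - {"x": -0.83, "y": 0.97}
    - {"x": -0.83, "y": 0.97}
    - {"x": -0.83, "y": 0.97}
    - {"x": -0.83, "y": 0.97}
    - {"x": -0.83, "y": 0.97}
    - {"x": -0.83, "y": 0.97, "spin": -0.6}
    - {"spin": -0.6, "hand": 40}
    - {"hand": 40}
    - {"hand": 40}
    - {"hand": 40}

```text
invalid input at $.commands[0]: expected keys x, y, z, spin, hand
```

Run:
```python
from h import *
from rig import env, capture, camera_params
import json
s=env.read_state(); p=camera_params('wrist'); im=capture('wrist')
print(s['t'],s['ee_pos'],s['eef_rot'],s['width'],s['ft_force'],p['position'],p['orientation'])
np.savez('w1.npz',im=im,**p); cv2.imwrite('pics/w1.png',im[:,:,::-1])
```

```text
0.15 [242.36440761 575.42283782 241.23785701] [-1.79988511e+02  1.09402969e-01  6.71519614e+01] 1.0014663370635706 [ 0.08917328  1.05204509 -0.7628579 ] [179.47207492 602.86687317 373.28205959] [-1.58137307e+01  1.68428376e-02  6.71528920e+01]
```

View pics/w1.png

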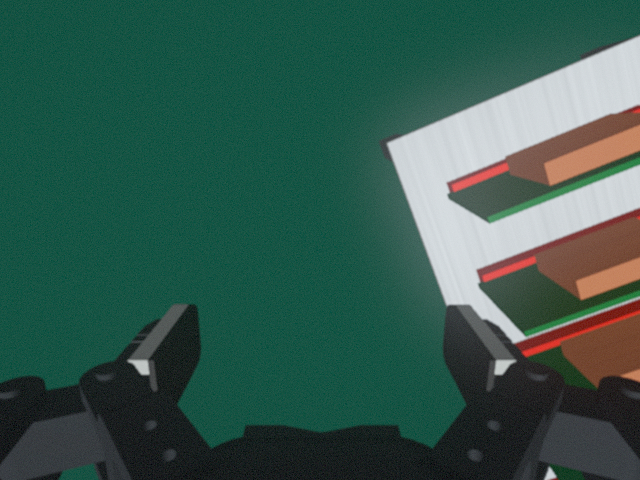

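Both calls were refused because each row needs all five keys, so nothing has moved. I'll send the move again in full.

arm_command:
  commands:
    - {"x": -0.8, "y": 0.96, "z": 0, "spin": 0, "hand": 85}
    - {"x": -0.8, "y": 0.96, "z": 0, "spin": 0, "hand": 85}
    - {"x": -0.8, "y": 0.96, "z": 0, "spin": 0, "hand": 85}
    - {"x": -0.8, "y": 0.96, "z": 0, "spin": 0, "hand": 85}
    - {"x": -0.8, "y": 0.96, "z": 0, "spin": 0, "hand": 85}
    - {"x": -0.8, "y": 0.96, "z": 0, "spin": 0, "hand": 85}
    - {"x": -0.8, "y": 0.96, "z": 0, "spin": 0, "hand": 85}
    - {"x": -0.8, "y": 0.96, "z": 0, "spin": 0, "hand": 85}
    - {"x": -0.8, "y": 0.96, "z": 0, "spin": 0, "hand": 85}
    - {"x": -0.8, "y": 0.96, "z": 0, "spin": 0, "hand": 85}
    - {"x": -0.8, "y": 0.96, "z": 0, "spin": 0, "hand": 85}
    - {"x": -0.8, "y": 0.96, "z": 0, "spin": 0, "hand": 85}

```text
t: 1.2
ee_pos: [415.2, 241.5, 242.2]
eef_rot: [180.0, -0.0, 67.2]
ft_force: [-0.4, -0.5, -0.1]
width: 0.998
```

arm_command:
  commands:
    - {"x": -0.83, "y": 0.97, "z": 0, "spin": 0, "hand": 40}
    - {"x": -0.83, "y": 0.97, "z": 0, "spin": 0, "hand": 40}
    - {"x": -0.83, "y": 0.97, "z": 0, "spin": 0, "hand": 40}
    - {"x": -0.83, "y": 0.97, "z": 0, "spin": 0, "hand": 40}
    - {"x": -0.83, "y": 0.97, "z": 0, "spin": 0, "hand": 40}
    - {"x": -0.83, "y": 0.97, "z": 0, "spin": -0.6, "hand": 40}
    - {"x": 0, "y": 0, "z": 0, "spin": -0.6, "hand": 40}
    - {"x": 0, "y": 0, "z": 0, "spin": 0, "hand": 40}
    - {"x": 0, "y": 0, "z": 0, "spin": 0, "hand": 40}
    - {"x": 0, "y": 0, "z": 0, "spin": 0, "hand": 40}

```text
t: 2.03
ee_pos: [500.1, 72.3, 242.1]
eef_rot: [-180.0, -0.0, 73.1]
ft_force: [-0.4, -0.3, -0.1]
width: 0.471
```

```bash
cat > snap.py <<'E'
from h import *
from rig import env, capture, camera_params
import sys
def snap(n):
    s=env.read_state(); p=camera_params('wrist'); im=capture('wrist')
    print(round(s['t'],2),s['ee_pos'].round(2),s['eef_rot'].round(2),round(s['width'],3),s['ft_force'].round(1),s['torque'].round(2))
    np.savez(n+'.npz',im=im,**p); cv2.imwrite(f'pics/{n}.png',im[:,:,::-1])
if __name__=='__main__': snap(sys.argv[1])
E
python3 snap.py w2
```

```text
2.03 [500.15  72.31 242.05] [-1.7996e+02 -1.0000e-02  7.3130e+01] 0.471 [-0.4 -0.3 -0.1] [ 0.01 -0.   -0.01]
```

View pics/w2.png

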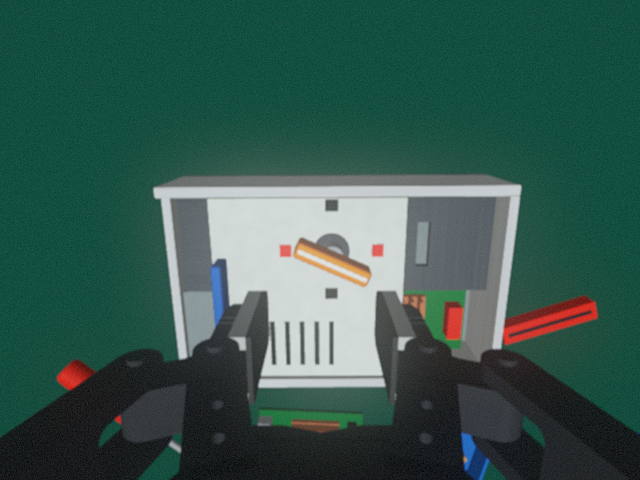

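```bash
cat > meas.py <<'E'
from h import *
import sys
f=np.load(sys.argv[1]+'.npz'); im=f['im']; p=dict(camera_matrix=f['camera_matrix'],position=f['position'],orientation=f['orientation'])
def show(nm,lo,hi,z,roi=None,amin=30):
    for a,r in blobs(im,lo,hi,roi,amin):
        bp=cv2.boxPoints(r); l=[onz(p,*q,z)[:2] for q in bp]
        e=[l[1]-l[0],l[2]-l[1]]; e.sort(key=np.linalg.norm); 
        print(nm,a,np.round(r[0],1),onz(p,*r[0],z)[:2].round(1),'size',[np.linalg.norm(x).round(1) for x in e],'yaw',np.degrees(np.arctan2(e[1][1],e[1][0])).round(1))
if __name__=='__main__':
    show('red',(0,150,100),(6,255,255),71)
    show('orange',(8,120,100),(24,255,255),107)
    show('blue',(105,120,60),(125,255,255),93)
    show('black',(0,0,0),(180,80,60),71,(165,190,520,310))
    for q in ((155,189),(520,186),(512,387)): print(q,onz(p,*q,74)[:2].round(1))
    show('slotgrey',(80,10,100),(120,60,160),56,(410,210,450,280))
E
python3 meas.py w2
python3 -c "
import cv2;I=cv2.imread('pics/w2.png');cv2.imwrite('pics/w2c.png',cv2.resize(I[170:400,150:530],None,fx=2.1,fy=2.1,interpolation=cv2.INTER_CUBIC))"
```

```text
red 2196.5 [548.3 319.1] [635.5 225.1] size [np.float64(22.9), np.float64(76.7)] yaw 91.7
red 528.5 [ 72.8 375. ] [ 570.4 -167.5] size [np.float64(18.9), np.float64(29.3)] yaw 112.4
red 508.0 [452.4 320.7] [614.2 150.2] size [np.float64(14.0), np.float64(31.6)] yaw 163.4
red 51.5 [377. 250.] [538.1 106.8] size [np.float64(6.2), np.float64(6.5)] yaw -14.6
orange 533.5 [331.8 264. ] [526.5  72.8] size [np.float64(10.9), np.float64(54.5)] yaw 48.9
orange 137.5 [315. 424.] [648.5  23.2] size [np.float64(5.0), np.float64(35.7)] yaw 70.7
orange 43.0 [421.5 306. ] [575.2 124.8] size [np.float64(3.5), np.float64(15.5)] yaw 166.8
blue 760.5 [475.3 455.1] [728.4 138.7] size [np.float64(21.7), np.float64(50.2)] yaw -6.5
blue 480.5 [217.6 295.2] [530.2 -16. ] size [np.float64(7.6), np.float64(47.2)] yaw -15.8
(155, 189) [444.3 -37.2]
(520, 186) [520.  219.6]
(512, 387) [687.8 185.1]
slotgrey 2690.0 [429.5 244.5] [551.  149.3] size [np.float64(30.8), np.float64(58.5)] yaw -12.0
```

View pics/w2c.png

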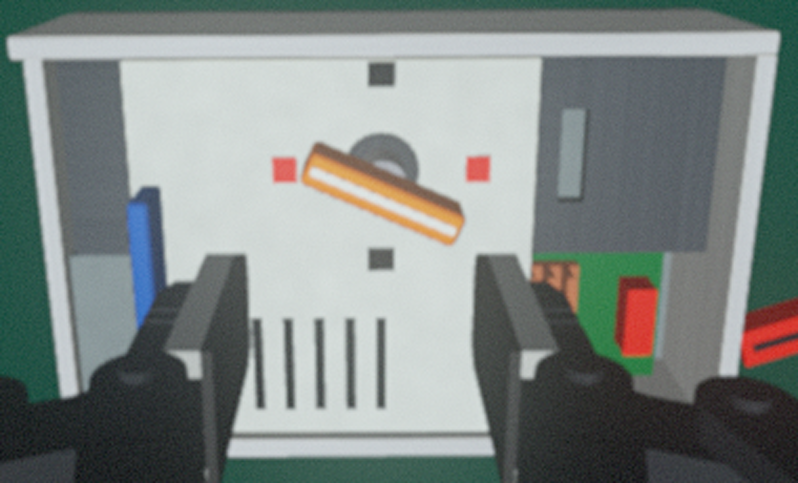

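Run:
```python
from h import *
f=np.load('w2.npz');p={k:f[k] for k in ('camera_matrix','position','orientation')}
o=lambda x,y,z:onz(p,x/2.1+150,y/2.1+170,z)[:2]
rm,rp,bm,bp=o(285,169,71),o(478,168,71),o(381,74,71),o(381,259,71)
ang=lambda v:np.degrees(np.arctan2(v[1],v[0])).round(2)
print('ax',(rm+rp)/2,(bm+bp)/2,'yaw',ang(rp-rm)-90,ang(bp-bm),np.linalg.norm(rp-rm),np.linalg.norm(bp-bm))
s=o(571,154,56); a=(rm+rp+bm+bp)/4
wl,wr=o(308,172,107),o(457,232,107); print('wing',(wl+wr)/2,np.linalg.norm(wr-wl),'yaw',ang(wr-wl))
c1,c2=o(8,38,74),o(778,32,74); print('corners',c1,c2,np.linalg.norm(c2-c1),ang(c2-c1)-90)
y=np.radians(-16.9); X=np.array([np.cos(y),np.sin(y)]);Y=np.array([-X[1],X[0]])
print('slot',s,'open',(s-a)@Y,(s-a)@X)
t=o(139,193,93); print('tab -x end',t,'pred tab centre',t+30*X, 'from axis', a+35*X-85*Y)
print('origin from slot',s+35*X-70*Y,'from corners',(c1+c2)/2+85*X)
```

```text
ax [528.0634548   73.24549906] [528.31537423  72.97795752] yaw -16.590000000000003 -16.49 71.05631976108897 71.31884666644447
wing [528.29066317  72.81498984] 53.298595655141256 yaw 50.07
corners [443.45266098 -37.81936673] [519.51081246 220.0209046 ] 268.8241952003416 -16.439999999999998
slot [548.2677565  143.69022436] open 73.36728183720733 -1.306093269580387
tab -x end [505.50509381  -7.68156938] pred tab centre [534.20950133 -16.40263519] from axis [536.9682035  -18.39200313]
origin from slot [561.40707839  66.5386967 ] from corners [562.81089137  66.39108248]
```

The wrist view gives these values:

| Item | Measured |
|---|---|
| Fixture yaw | -16.5° |
| Fastener axis | (528.2, 73.1) |
| Wing yaw | +50°, so wing is about -1.16 rad |
| Slot | 73 mm ahead of the axis |
| Tab centre | (537.6, -18.3) |

The mark spacing (71 mm), fixture length (269 mm) and wing length (53–56 mm) all match the given sizes. I'll pinch the tab next.

arm_command:
  commands:
    - {"x": -0.76, "y": 0.62, "z": 0, "spin": -0.1, "hand": 26}
    - {"x": -0.76, "y": 0.62, "z": 0, "spin": 0, "hand": 26}
    - {"x": -0.76, "y": 0.62, "z": 0, "spin": 0, "hand": 26}
    - {"x": -0.76, "y": 0.61, "z": 0, "spin": 0, "hand": 26}
    - {"x": 0, "y": 0, "z": 1, "spin": 0, "hand": 26}
    - {"x": 0, "y": 0, "z": 1, "spin": 0, "hand": 26}
    - {"x": 0, "y": 0, "z": 1, "spin": 0, "hand": 26}
    - {"x": 0, "y": 0, "z": 1, "spin": 0, "hand": 26}
    - {"x": 0, "y": 0, "z": 0.8, "spin": 0, "hand": 26}
    - {"x": 0, "y": 0, "z": 0.4, "spin": 0, "hand": 26}
    - {"x": 0, "y": 0, "z": 0, "spin": 0, "hand": 26}

```text
t: 3.0
ee_pos: [535.8, -17.4, 109.4]
eef_rot: [-179.7, 0.0, 73.7]
ft_force: [0.1, -0.7, -0.5]
width: 0.306
```

```bash
python3 snap.py w3
```

```text
3.0 [535.76 -17.39 109.42] [-1.7965e+02  4.0000e-02  7.3710e+01] 0.306 [ 0.1 -0.7 -0.5] [0.01 0.02 0.02]
```

View pics/w3.png

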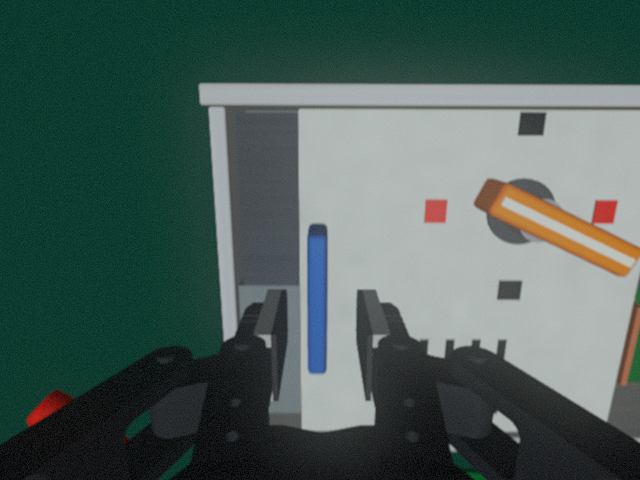

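The tab (columns 309–327, rows 225–372) sits between the two pads. I'll go down 20 mm and grip it.

arm_command:
  commands:
    - {"x": 0, "y": 0, "z": 0.5, "spin": 0, "hand": 26}
    - {"x": 0, "y": 0, "z": 0.3, "spin": 0, "hand": 26}
    - {"x": 0, "y": 0, "z": 0, "spin": 0, "hand": 26}
    - {"x": 0, "y": 0, "z": 0, "spin": 0, "hand": 4}
    - {"x": 0, "y": 0, "z": 0, "spin": 0, "hand": 4}
    - {"x": 0, "y": 0, "z": 0, "spin": 0, "hand": 4}
    - {"x": 0, "y": 0, "z": 0, "spin": 0, "hand": 4}
  squeeze: 30

```text
t: 3.63
ee_pos: [538.3, -18.9, 92.6]
eef_rot: [180.0, 0.0, 73.6]
ft_force: [-1.7, -1.4, 0.1]
width: 0.079
```

```bash
python3 snap.py w4; python3 -c "
from h import *
f=np.load('w3.npz');p={k:f[k] for k in ('camera_matrix','position','orientation')}
print(onz(p,318,299,93))"
```

```text
3.63 [538.34 -18.93  92.65] [1.7998e+02 2.0000e-02 7.3640e+01] 0.079 [-1.7 -1.4  0.1] [-0.18  0.14 -0.03]
[533.61939279 -17.32974998  93.        ]
```

View pics/w4.png

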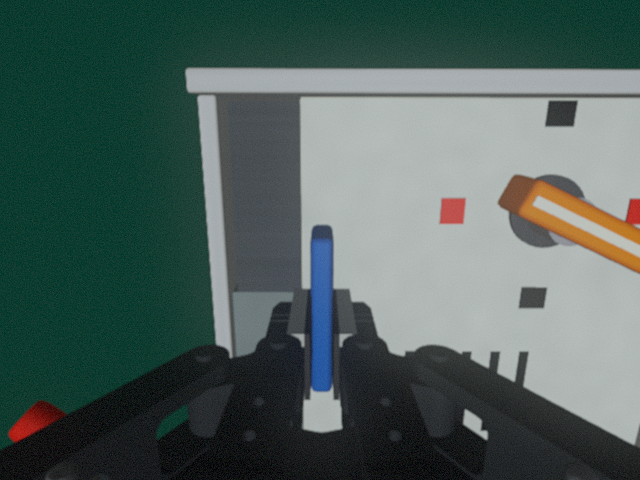

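arm_command:
  commands:
    - {"x": 0.3, "y": 0, "z": 0, "spin": 0, "hand": 4}
    - {"x": 0.4, "y": 0, "z": 0, "spin": 0, "hand": 4}
    - {"x": 0.4, "y": 0, "z": 0, "spin": 0, "hand": 4}
    - {"x": 0.4, "y": 0, "z": 0, "spin": 0, "hand": 4}
    - {"x": 0.4, "y": 0, "z": 0, "spin": 0, "hand": 4}
    - {"x": 0.4, "y": 0, "z": 0, "spin": 0, "hand": 4}
    - {"x": 0.2, "y": 0, "z": 0, "spin": 0, "hand": 4}
    - {"x": 0.1, "y": 0, "z": 0, "spin": 0, "hand": 4}
    - {"x": 0, "y": 0, "z": 0, "spin": 0, "hand": 4}
    - {"x": 0, "y": 0, "z": 0, "spin": 0, "hand": 4}

```text
t: 4.52
ee_pos: [557.1, 44.4, 92.7]
eef_rot: [179.9, -0.1, 73.6]
ft_force: [0.5, 1.5, 1.1]
width: 0.083
```

```bash
python3 snap.py w5
```

```text
4.52 [557.15  44.39  92.66] [ 1.7995e+02 -1.0000e-01  7.3630e+01] 0.083 [0.5 1.5 1.1] [-0.02 -0.04 -0.13]
```

View pics/w5.png

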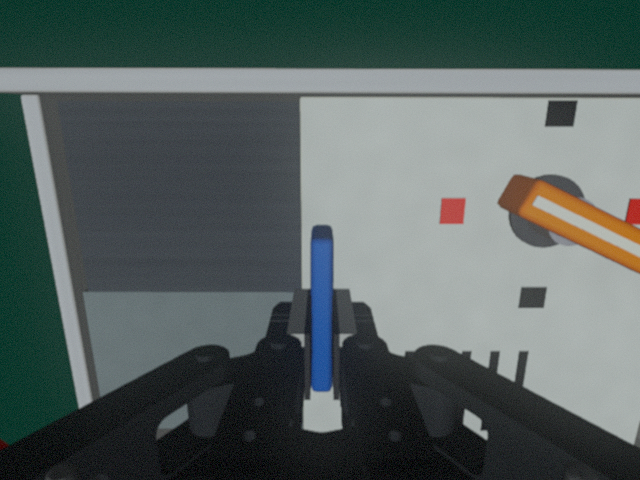

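arm_command:
  commands:
    - {"x": 0.16, "y": 0, "z": 0, "spin": 0, "hand": 4}
    - {"x": 0.06, "y": 0, "z": 0, "spin": 0, "hand": 4}
    - {"x": 0, "y": 0, "z": 0, "spin": 0, "hand": 4}

```text
t: 4.82
ee_pos: [558.4, 48.8, 92.6]
eef_rot: [180.0, 0.0, 73.7]
ft_force: [-0.7, -3.9, 2.2]
width: 0.082
```

arm_command:
  commands:
    - {"x": 0.06, "y": 0, "z": 0, "spin": 0, "hand": 4}
    - {"x": 0.04, "y": 0, "z": 0, "spin": 0, "hand": 4}
    - {"x": 0, "y": 0, "z": 0, "spin": 0, "hand": 4}

```text
t: 5.07
ee_pos: [559.1, 51.2, 92.6]
eef_rot: [180.0, 0.0, 73.7]
ft_force: [-0.6, -4.4, 3.9]
width: 0.082
```

arm_command:
  commands:
    - {"x": 0.06, "y": 0, "z": 0, "spin": 0, "hand": 4}
    - {"x": 0.04, "y": 0, "z": 0, "spin": 0, "hand": 4}
    - {"x": 0, "y": 0, "z": 0, "spin": 0, "hand": 4}

```text
t: 5.32
ee_pos: [559.2, 51.3, 92.6]
eef_rot: [-180.0, 0.3, 73.7]
ft_force: [-2.7, -10.2, 6.3]
width: 0.082
```

arm_command:
  commands:
    - {"x": 0.06, "y": 0, "z": 0, "spin": 0, "hand": 4}
    - {"x": 0.04, "y": 0, "z": 0, "spin": 0, "hand": 4}
    - {"x": 0, "y": 0, "z": 0, "spin": 0, "hand": 4}

```text
t: 5.57
ee_pos: [559.2, 51.4, 92.6]
eef_rot: [-180.0, 0.6, 73.8]
ft_force: [-4.5, -15.8, 8.7]
width: 0.081
```

The cover is at its stop: force rises with no motion after 73.2 mm of travel. I'll unload, release, rise, and spin to match the wing.

arm_command:
  commands:
    - {"x": -0.15, "y": 0, "z": 0, "spin": 0, "hand": 4}
    - {"x": 0, "y": 0, "z": 0, "spin": 0, "hand": 26}
    - {"x": 0, "y": 0, "z": 0, "spin": 0, "hand": 26}
    - {"x": 0, "y": 0, "z": 0, "spin": 0, "hand": 26}
    - {"x": 0, "y": 0, "z": -0.6, "spin": 0, "hand": 26}
    - {"x": 0, "y": 0, "z": -1, "spin": 0, "hand": 26}
    - {"x": 0, "y": 0, "z": -1, "spin": 0, "hand": 40}
    - {"x": 0, "y": 0, "z": -1, "spin": 0, "hand": 40}
    - {"x": 0, "y": 0, "z": -1, "spin": 0, "hand": 40}
    - {"x": 0, "y": 0, "z": 0, "spin": 0, "hand": 40}

```text
t: 6.4
ee_pos: [563.0, 53.6, 213.4]
eef_rot: [179.4, -0.2, 73.7]
ft_force: [0.9, 0.2, 1.3]
width: 0.467
```

arm_command:
  commands:
    - {"x": 0, "y": -0.9, "z": 0, "spin": 0, "hand": 40}
    - {"x": 0.8, "y": -0.9, "z": 0, "spin": 0, "hand": 40}
    - {"x": 0.8, "y": -0.9, "z": 0, "spin": 0, "hand": 40}
    - {"x": 0.8, "y": -0.5, "z": 0, "spin": 0, "hand": 40}
    - {"x": 0.8, "y": 0, "z": 0, "spin": 0, "hand": 40}
    - {"x": 0, "y": 0, "z": 0, "spin": 0, "hand": 40}

```text
t: 6.9
ee_pos: [504.2, 155.5, 206.3]
eef_rot: [-179.9, -0.1, 73.9]
ft_force: [-0.7, -0.9, 0.4]
width: 0.471
```

```bash
python3 snap.py w6; python3 meas.py w6
```

```text
6.9 [504.18 155.46 206.31] [-1.7994e+02 -1.3000e-01  7.3870e+01] 0.471 [-0.7 -0.9  0.4] [0.05 0.01 0.03]
red 733.5 [487.2 349.6] [626.4 248. ] size [np.float64(18.3), np.float64(50.7)] yaw 83.8
red 69.0 [371.5 293. ] [559.2 177.5] size [np.float64(6.3), np.float64(7.6)] yaw 165.6
red 48.0 [270.  292.5] [539.  109.1] size [np.float64(5.6), np.float64(6.8)] yaw -17.9
red 37.5 [  3.5 431. ] [ 591.6 -125.6] size [np.float64(5.4), np.float64(11.4)] yaw 151.9
orange 683.5 [320.3 313.5] [547.4 143.4] size [np.float64(11.1), np.float64(54.5)] yaw 49.3
blue 400.5 [193.5 333.1] [544.1  56.8] size [np.float64(8.2), np.float64(32.9)] yaw -14.6
(155, 189) [448.5  61. ]
(520, 186) [512.3 288.1]
(512, 387) [660.7 259.6]
```

View pics/w6.png

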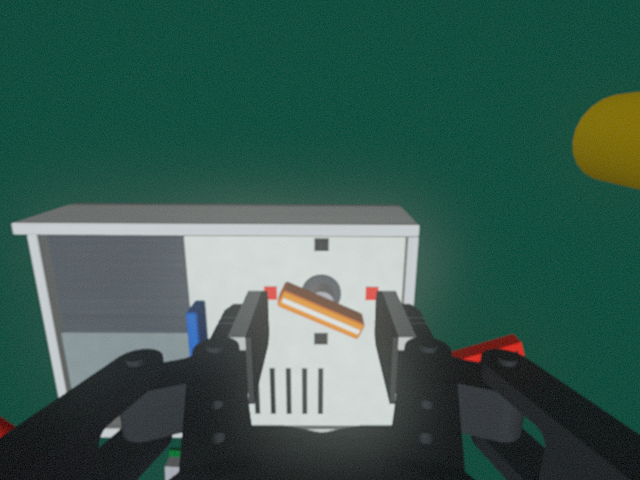

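arm_command:
  commands:
    - {"x": 0.03, "y": 0.93, "z": 0, "spin": 0, "hand": 40}
    - {"x": 0, "y": 0.93, "z": 0, "spin": 0, "hand": 40}
    - {"x": 0, "y": 0, "z": 0, "spin": -1, "hand": 40}
    - {"x": 0, "y": 0, "z": 0, "spin": -1, "hand": 40}
    - {"x": 0, "y": 0, "z": 0, "spin": -1, "hand": 40}
    - {"x": 0, "y": 0, "z": 0, "spin": -1, "hand": 40}
    - {"x": 0, "y": 0, "z": 0, "spin": -1, "hand": 40}
    - {"x": 0, "y": 0, "z": 0, "spin": -1, "hand": 40}
    - {"x": 0, "y": 0, "z": 0, "spin": -1, "hand": 40}
    - {"x": 0, "y": 0, "z": 0, "spin": -1, "hand": 40}
    - {"x": 0, "y": 0, "z": 0, "spin": -1, "hand": 40}
    - {"x": 0, "y": 0, "z": 0, "spin": -1, "hand": 40}

```text
t: 7.95
ee_pos: [549.4, 138.7, 206.3]
eef_rot: [-179.9, -0.0, 123.9]
ft_force: [0.3, 0.7, 0.3]
width: 0.47
```

arm_command:
  commands:
    - {"x": 0, "y": 0, "z": 0, "spin": -1, "hand": 40}
    - {"x": 0, "y": 0, "z": 0.8, "spin": -1, "hand": 36}
    - {"x": 0, "y": 0, "z": 0.8, "spin": -1, "hand": 36}
    - {"x": 0, "y": 0, "z": 0.8, "spin": -0.2, "hand": 36}
    - {"x": 0, "y": 0, "z": 0.2, "spin": 0, "hand": 36}
    - {"x": 0, "y": 0, "z": 0, "spin": 0, "hand": 36}
    - {"x": 0, "y": 0, "z": 0, "spin": 0, "hand": 36}

```text
t: 8.53
ee_pos: [549.8, 139.1, 142.1]
eef_rot: [-180.0, -0.0, 139.6]
ft_force: [0.1, 0.2, 0.4]
width: 0.424
```

```bash
python3 snap.py w7; python3 meas.py w7 | grep -v '('\(
```

```text
8.53 [549.76 139.14 142.14] [-1.7997e+02 -3.0000e-02  1.3960e+02] 0.424 [0.1 0.2 0.4] [ 0.01 -0.01  0.03]
red 177.5 [271.7 418.8] [636.5 195.8] size [np.float64(7.0), np.float64(15.9)] yaw 92.7
red 172.0 [354.9 321.2] [559.4 178.5] size [np.float64(7.7), np.float64(8.5)] yaw 165.0
red 52.0 [301.3 204.9] [539.3 111. ] size [np.float64(4.8), np.float64(8.0)] yaw 160.8
orange 1746.5 [331.  284.5] [546.7 141.8] size [np.float64(10.9), np.float64(56.9)] yaw 50.5
orange 52.0 [ 46.6 401.9] [688.6  99.9] size [np.float64(4.2), np.float64(4.4)] yaw -155.6
orange 50.0 [ 73.  384.5] [671.6 101.8] size [np.float64(3.8), np.float64(3.9)] yaw 40.4
blue 4136.5 [ 50.9 375. ] [689.7  92.1] size [np.float64(26.8), np.float64(86.9)] yaw 172.4
blue 2203.5 [178.7 140.5] [557.2  53.2] size [np.float64(7.5), np.float64(58.8)] yaw 163.6
blue 267.5 [117.8 429.2] [688.7 136.2] size [np.float64(6.9), np.float64(23.3)] yaw -174.7
(155, 189) [588.1  58.3]
(520, 186) [451.2 172.9]
(512, 387) [516.9 266.5]
```

View pics/w7.png

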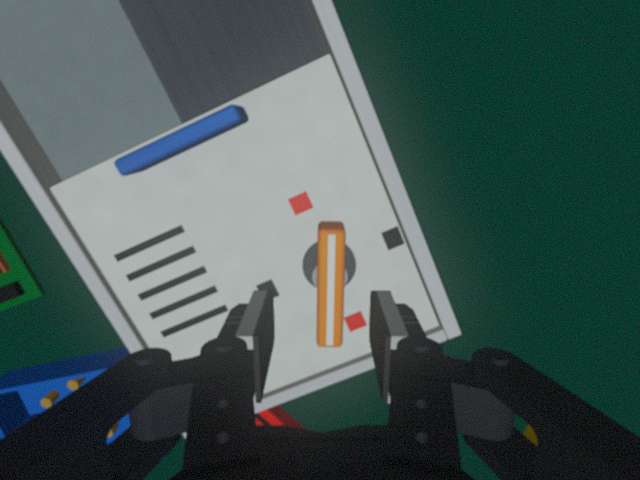

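Run:
```python
from h import *
f=np.load('w7.npz');p={k:f[k] for k in ('camera_matrix','position','orientation')}
a=onz(p,332,234,107);b=onz(p,330,346,107);print(a,b,np.linalg.norm(a-b),(a+b)/2)
for q in ((300.5,203),(355.5,321),(392.5,238),(267,289)): print(onz(p,*q,71)[:2])
c=np.mean([onz(p,*q,71)[:2] for q in ((300.5,203),(355.5,321),(392.5,238),(267,289))],0);print(c)
R=Ro.from_euler('xyz',[180,0,139.6],degrees=True).as_matrix()
for t in ((a+b)[:2]/2,c): d=np.append(t-[549.76,139.14],0); print((R.T@d/25).round(3))
```

```text
[531.66454848 124.562772   107.        ] [566.46079213 164.61139586 107.        ] 53.05347156855633 [549.06267031 144.58708393 107.        ]
[538.93173394 110.04427396]
[559.09932464 178.61706197]
[514.94205126 154.43988599]
[583.14534763 133.45460491]
[549.02961437 144.13895671]
[0.162 0.148 0.   ]
[0.152 0.133 0.   ]
```

The axis is at (549.0, 144.2), so the cover is within about 1 mm of the slot position (548.3, 143.7). The wing yaw is 49–50°. I'll descend and pinch the wing.

arm_command:
  commands:
    - {"x": 0.15, "y": 0.14, "z": 0, "spin": 0, "hand": 36}
    - {"x": 0, "y": 0, "z": 0.6, "spin": 0, "hand": 36}
    - {"x": 0, "y": 0, "z": 0.6, "spin": 0, "hand": 36}
    - {"x": 0, "y": 0, "z": 0.35, "spin": 0, "hand": 36}
    - {"x": 0, "y": 0, "z": 0.1, "spin": 0, "hand": 36}
    - {"x": 0, "y": 0, "z": 0, "spin": 0, "hand": 36}
    - {"x": 0, "y": 0, "z": 0, "spin": 0, "hand": 8}
    - {"x": 0, "y": 0, "z": 0, "spin": 0, "hand": 8}
    - {"x": 0, "y": 0, "z": 0, "spin": 0, "hand": 8}
    - {"x": 0, "y": 0, "z": 0, "spin": 0, "hand": 8}
    - {"x": 0, "y": 0, "z": 0, "spin": 0, "hand": 8}
  squeeze: 30

```text
t: 9.5
ee_pos: [549.8, 145.1, 102.0]
eef_rot: [179.9, 0.0, 139.6]
ft_force: [-1.0, 1.7, 1.9]
width: 0.128
```

```bash
python3 snap.py w8
```

```text
9.5 [549.76 145.05 102.03] [1.7991e+02 3.0000e-02 1.3964e+02] 0.128 [-1.   1.7  1.9] [ 0.26  0.11 -0.06]
```

View pics/w8.png

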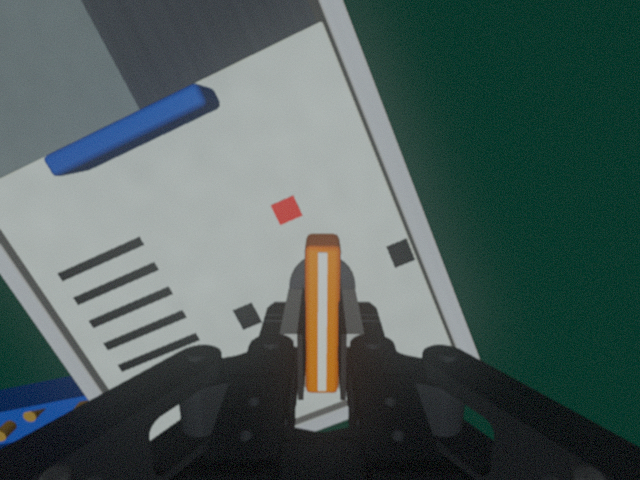

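Good grip: the wing is square between the pads. I'll turn it 66° clockwise to the black marks.

arm_command:
  commands:
    - {"x": 0, "y": 0, "z": 0, "spin": 0.5, "hand": 8}
    - {"x": 0, "y": 0, "z": 0, "spin": 1, "hand": 8}
    - {"x": 0, "y": 0, "z": 0, "spin": 1, "hand": 8}
    - {"x": 0, "y": 0, "z": 0, "spin": 1, "hand": 8}
    - {"x": 0, "y": 0, "z": 0, "spin": 1, "hand": 8}
    - {"x": 0, "y": 0, "z": 0, "spin": 1, "hand": 8}
    - {"x": 0, "y": 0, "z": 0, "spin": 1, "hand": 8}
    - {"x": 0, "y": 0, "z": 0, "spin": 1, "hand": 8}
    - {"x": 0, "y": 0, "z": 0, "spin": 1, "hand": 8}
    - {"x": 0, "y": 0, "z": 0, "spin": 1, "hand": 8}
    - {"x": 0, "y": 0, "z": 0, "spin": 1, "hand": 8}
    - {"x": 0, "y": 0, "z": 0, "spin": 1, "hand": 8}

```text
t: 10.55
ee_pos: [550.5, 142.8, 101.8]
eef_rot: [179.8, 0.2, 82.0]
ft_force: [0.5, -3.4, 2.8]
width: 0.128
```

arm_command:
  commands:
    - {"x": 0, "y": 0, "z": 0, "spin": 1, "hand": 8}
    - {"x": 0, "y": 0, "z": 0, "spin": 0.7, "hand": 8}
    - {"x": 0, "y": 0, "z": 0, "spin": 0, "hand": 8}
    - {"x": 0, "y": 0, "z": 0, "spin": 0, "hand": 8}

```text
t: 10.88
ee_pos: [550.4, 142.5, 101.7]
eef_rot: [179.8, 0.2, 73.7]
ft_force: [1.2, -5.4, 2.6]
width: 0.132
```

```bash
python3 snap.py w9
```

```text
10.88 [550.41 142.51 101.71] [179.8    0.18  73.75] 0.132 [ 1.2 -5.4  2.6] [-0.98 -0.12 -0.06]
```

View pics/w9.png

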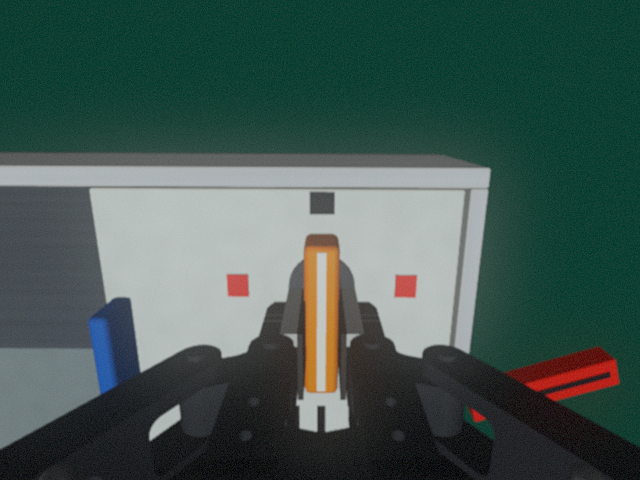

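The wing lines up with the black marks. I'll push it in now.

arm_command:
  commands:
    - {"x": 0, "y": 0, "z": 0.12, "spin": 0.05, "hand": 8}
    - {"x": 0, "y": 0, "z": 0.12, "spin": 0, "hand": 8}
    - {"x": 0, "y": 0, "z": 0, "spin": 0, "hand": 8}
  squeeze: 45

```text
t: 11.18
ee_pos: [550.4, 142.5, 95.2]
eef_rot: [179.8, 0.2, 73.5]
ft_force: [1.6, -4.9, -1.2]
width: 0.125
```

arm_command:
  commands:
    - {"x": 0, "y": 0, "z": 0.12, "spin": 0, "hand": 8}
    - {"x": 0, "y": 0, "z": 0.12, "spin": 0, "hand": 8}
    - {"x": 0, "y": 0, "z": 0.1, "spin": 0, "hand": 8}
    - {"x": 0, "y": 0, "z": 0, "spin": 0, "hand": 8}

```text
t: 11.52
ee_pos: [550.4, 142.5, 87.4]
eef_rot: [179.8, 0.2, 73.5]
ft_force: [0.8, -5.1, 3.2]
width: 0.13
```

```bash
python3 snap.py w10
```

```text
11.52 [550.44 142.5   87.37] [179.82   0.19  73.52] 0.13 [ 0.8 -5.1  3.2] [-0.95 -0.02  0.05]
```

View pics/w10.png

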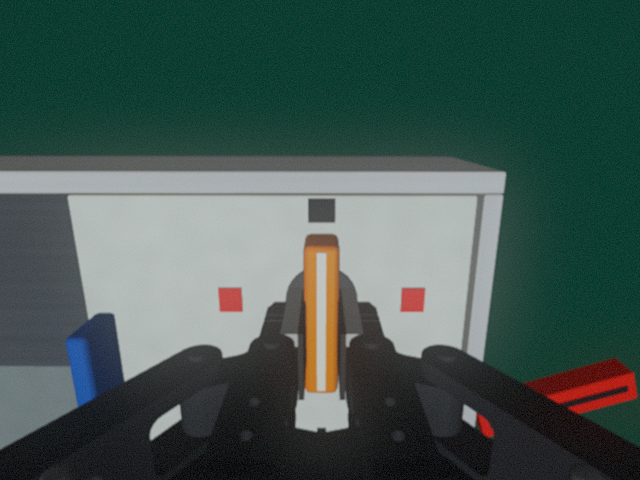

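arm_command:
  commands:
    - {"x": 0, "y": 0, "z": 0.06, "spin": 0, "hand": 8}
    - {"x": 0, "y": 0, "z": 0.06, "spin": 0, "hand": 8}
    - {"x": 0, "y": 0, "z": 0, "spin": 0, "hand": 8}

```text
t: 11.82
ee_pos: [550.7, 142.5, 87.1]
eef_rot: [179.9, 0.2, 73.5]
ft_force: [-5.8, -7.5, 17.2]
width: 0.128
```

arm_command:
  commands:
    - {"x": 0, "y": 0, "z": 0.04, "spin": 0, "hand": 8}
    - {"x": 0, "y": 0, "z": 0, "spin": 0, "hand": 8}

```text
t: 11.98
ee_pos: [550.7, 142.6, 87.1]
eef_rot: [179.9, 0.2, 73.5]
ft_force: [-8.1, -6.9, 22.4]
width: 0.128
```

```bash
python3 snap.py w11
```

```text
11.98 [550.72 142.57  87.06] [179.87   0.23  73.54] 0.128 [-8.1 -6.9 22.4] [-1.29  1.38 -0.02]
```

View pics/w11.png

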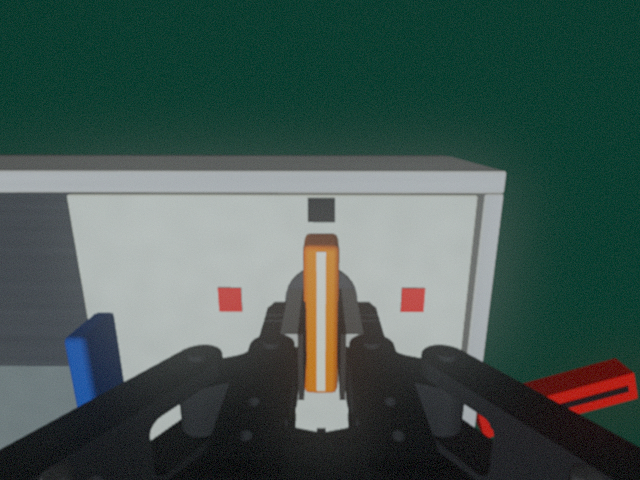

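It bottomed out at about 14.7 mm of tool travel with 22 N, so the stud is home. I'll ease the load and turn a quarter clockwise.

arm_command:
  commands:
    - {"x": 0, "y": 0, "z": -0.1, "spin": 0, "hand": 8}
    - {"x": 0, "y": 0, "z": 0, "spin": 0.5, "hand": 8}
    - {"x": 0, "y": 0, "z": 0, "spin": 1, "hand": 8}
    - {"x": 0, "y": 0, "z": 0, "spin": 1, "hand": 8}
    - {"x": 0, "y": 0, "z": 0, "spin": 1, "hand": 8}
    - {"x": 0, "y": 0, "z": 0, "spin": 1, "hand": 8}
    - {"x": 0, "y": 0, "z": 0, "spin": 0, "hand": 8}

```text
t: 12.62
ee_pos: [550.1, 141.7, 87.3]
eef_rot: [179.8, 0.2, 50.9]
ft_force: [-3.5, -8.7, 11.2]
width: 0.125
```

```bash
python3 snap.py w12
```

```text
12.62 [550.05 141.69  87.26] [179.76   0.24  50.88] 0.125 [-3.5 -8.7 11.2] [-1.45  0.72 -0.05]
```

View pics/w12.png

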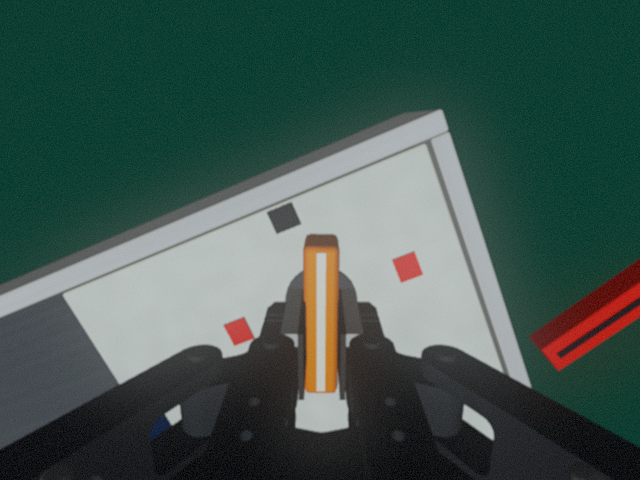

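arm_command:
  commands:
    - {"x": 0, "y": 0, "z": 0, "spin": 1, "hand": 8}
    - {"x": 0, "y": 0, "z": 0, "spin": 1, "hand": 8}
    - {"x": 0, "y": 0, "z": 0, "spin": 1, "hand": 8}
    - {"x": 0, "y": 0, "z": 0, "spin": 1, "hand": 8}
    - {"x": 0, "y": 0, "z": 0, "spin": 1, "hand": 8}
    - {"x": 0, "y": 0, "z": 0, "spin": 1, "hand": 8}
    - {"x": 0, "y": 0, "z": 0, "spin": 1, "hand": 8}
    - {"x": 0, "y": 0, "z": 0, "spin": 1, "hand": 8}
    - {"x": 0, "y": 0, "z": 0, "spin": 1, "hand": 8}
    - {"x": 0, "y": 0, "z": 0, "spin": 1, "hand": 8}
    - {"x": 0, "y": 0, "z": 0, "spin": 1, "hand": 8}
    - {"x": 0, "y": 0, "z": 0, "spin": 0, "hand": 8}

```text
t: 13.67
ee_pos: [548.0, 140.9, 87.2]
eef_rot: [179.5, 0.3, -4.1]
ft_force: [-8.6, -11.0, 16.2]
width: 0.122
```

arm_command:
  commands:
    - {"x": 0, "y": 0, "z": 0, "spin": 1, "hand": 8}
    - {"x": 0, "y": 0, "z": 0, "spin": 1, "hand": 8}
    - {"x": 0, "y": 0, "z": 0, "spin": 0.3, "hand": 8}
    - {"x": 0, "y": 0, "z": 0, "spin": 0, "hand": 8}

```text
t: 14.0
ee_pos: [547.5, 141.0, 87.2]
eef_rot: [179.5, 0.2, -15.5]
ft_force: [-9.4, -10.4, 17.1]
width: 0.128
```

```bash
python3 snap.py w13
```

```text
14.0 [547.51 141.02  87.2 ] [179.49   0.22 -15.49] 0.128 [ -9.4 -10.4  17.1] [-1.85  1.7  -0.01]
```

View pics/w13.png

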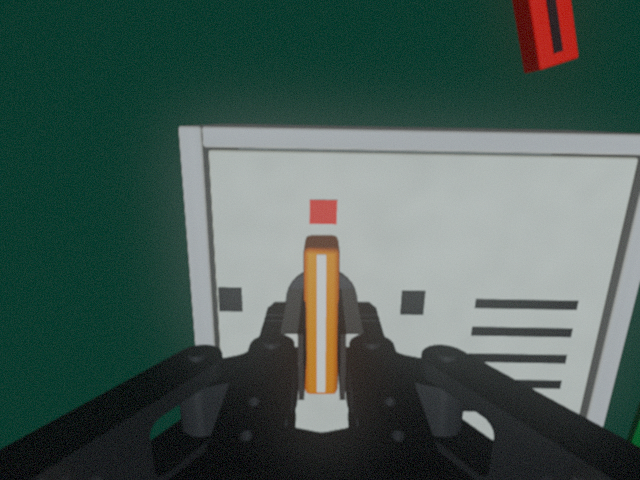

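Nearly in line with the red marks. I'll keep turning in small steps until it meets the stop.

arm_command:
  commands:
    - {"x": 0, "y": 0, "z": 0, "spin": 0.3, "hand": 8}
    - {"x": 0, "y": 0, "z": 0, "spin": 0, "hand": 8}

```text
t: 14.22
ee_pos: [547.4, 141.0, 87.2]
eef_rot: [179.5, 0.2, -16.9]
ft_force: [-9.7, -10.8, 17.2]
width: 0.122
```

arm_command:
  commands:
    - {"x": 0, "y": 0, "z": 0, "spin": 0.4, "hand": 8}
    - {"x": 0, "y": 0, "z": 0, "spin": 0, "hand": 8}

```text
t: 14.38
ee_pos: [547.4, 141.1, 87.2]
eef_rot: [179.4, 0.2, -18.8]
ft_force: [-10.2, -10.5, 17.7]
width: 0.125
```

```bash
python3 snap.py w14
```

```text
14.38 [547.4  141.07  87.17] [179.44   0.18 -18.84] 0.125 [-10.2 -10.5  17.7] [-1.66  1.74  0.6 ]
```

arm_command:
  commands:
    - {"x": 0, "y": 0, "z": 0, "spin": 0.4, "hand": 8}
    - {"x": 0, "y": 0, "z": 0, "spin": 0, "hand": 8}

```text
t: 14.6
ee_pos: [547.5, 141.1, 87.2]
eef_rot: [179.4, 0.1, -20.7]
ft_force: [-9.8, -9.3, 17.3]
width: 0.124
```

```bash
python3 snap.py w15
```

```text
14.6 [547.46 141.13  87.23] [ 1.7943e+02  1.4000e-01 -2.0730e+01] 0.124 [-9.8 -9.3 17.3] [-1.62  1.78  1.07]
```

View pics/w15.png

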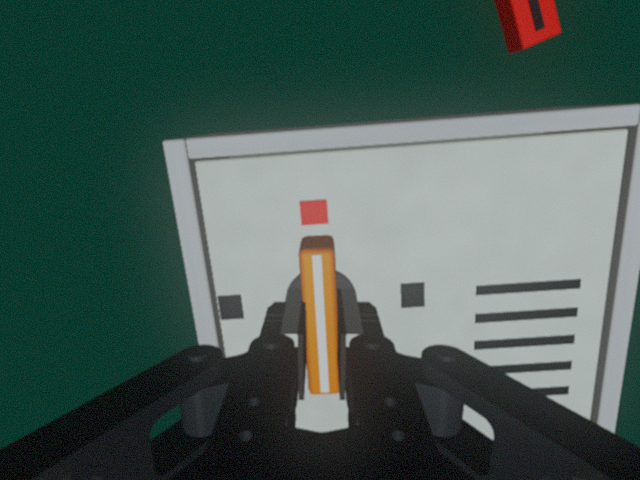

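The z torque rose from 0 to 1.1 N·m while the wing stayed put, so it is at its end stop. I'll ease the twist, release, and retreat up.

arm_command:
  commands:
    - {"x": 0, "y": 0, "z": 0, "spin": -0.5, "hand": 8}
    - {"x": 0, "y": 0, "z": 0, "spin": 0, "hand": 36}
    - {"x": 0, "y": 0, "z": 0, "spin": 0, "hand": 36}
    - {"x": 0, "y": 0, "z": 0, "spin": 0, "hand": 36}
    - {"x": 0, "y": 0, "z": 0, "spin": 0, "hand": 36}
    - {"x": 0, "y": 0, "z": -0.4, "spin": 0, "hand": 36}
    - {"x": 0, "y": 0, "z": -1, "spin": 0, "hand": 36}
    - {"x": 0, "y": 0, "z": -1, "spin": 0, "hand": 36}
    - {"x": 0, "y": 0, "z": -1, "spin": 0, "hand": 36}
    - {"x": 0, "y": 0, "z": -1, "spin": 0, "hand": 36}
    - {"x": 0, "y": 0, "z": 0, "spin": 0, "hand": 36}

```text
t: 15.57
ee_pos: [553.4, 145.5, 202.2]
eef_rot: [-179.7, -0.6, -18.6]
ft_force: [1.2, 0.3, 0.9]
width: 0.422
```

arm_command:
  commands:
    - {"x": 0, "y": -0.9, "z": 0, "spin": 0, "hand": 36}
    - {"x": 0, "y": -0.9, "z": 0, "spin": 0, "hand": 36}
    - {"x": 0, "y": -0.9, "z": 0, "spin": 0, "hand": 36}
    - {"x": 0, "y": 0, "z": 0, "spin": 0, "hand": 36}
    - {"x": 0, "y": 0, "z": 0, "spin": 0, "hand": 36}

```text
t: 15.98
ee_pos: [570.5, 209.4, 194.7]
eef_rot: [180.0, 0.0, -18.5]
ft_force: [-0.3, 0.6, -1.0]
width: 0.42
```

```bash
python3 snap.py w16
python3 - <<'E'
from rig import capture
import cv2
for n in ('scene','side'): cv2.imwrite(f'pics/{n}1.png',capture(n)[:,:,::-1])
E
python3 - <<'E'
import cv2,numpy as np
w=cv2.imread('pics/w16.png');cv2.imwrite('pics/w16.png',w)
a=cv2.resize(cv2.imread('pics/side1.png')[200:290,240:340],None,fx=4,fy=4,interpolation=cv2.INTER_CUBIC)
b=cv2.resize(cv2.imread('pics/scene1.png')[200:320,290:440],None,fx=2.6,fy=3,interpolation=cv2.INTER_CUBIC)
b=cv2.resize(cv2.imread('pics/scene1.png')[205:310,295:428],None,fx=3,fy=3,interpolation=cv2.INTER_CUBIC)
h=max(a.shape[0],b.shape[0]);pad=lambda i:cv2.copyMakeBorder(i,0,h-i.shape[0],0,0,cv2.BORDER_CONSTANT)
cv2.imwrite('pics/cmp1.png',np.hstack([pad(a),pad(b)]))
E
```

```text
15.98 [570.54 209.39 194.67] [ 1.7996e+02  2.0000e-02 -1.8480e+01] 0.42 [-0.3  0.6 -1. ] [-0.05  0.03  0.01]
```

View pics/w16.png

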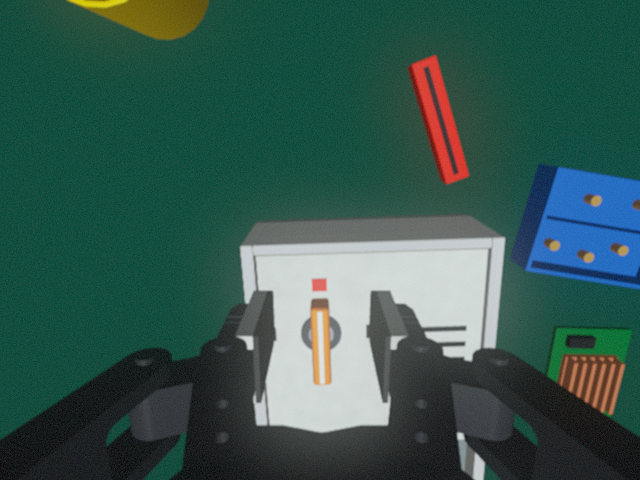

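View pics/cmp1.png

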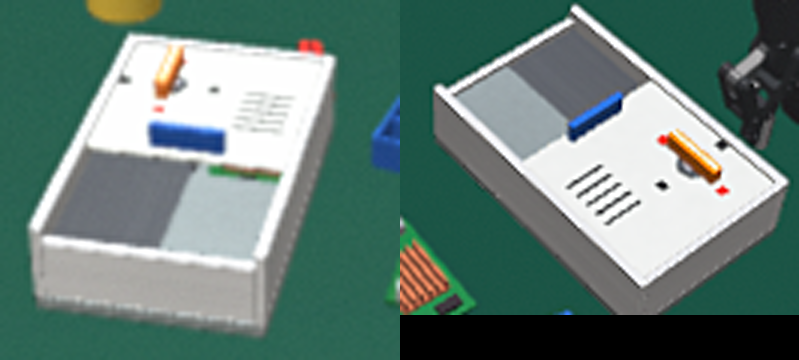

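Run:
```python
from h import *
from rig import camera_params
import cv2
f=np.load('w16.npz');p={k:f[k] for k in ('camera_matrix','position','orientation')};im=f['im']
cv2.imwrite('pics/w16c.png',cv2.resize(im[240:440,230:510,::-1],None,fx=2.8,fy=2.8,interpolation=cv2.INTER_CUBIC))
hsv=cv2.cvtColor(im,cv2.COLOR_RGB2HSV)
m=cv2.inRange(hsv,(8,120,150),(24,255,255)); m[:,:290]=0;m[:,355:]=0;m[:290]=0;m[395:]=0
ys,xs=np.nonzero(m); c=cv2.fitLine(np.stack([xs,ys],1).astype(np.float32),cv2.DIST_L2,0,.01,.01).ravel(); print(c,ys.min(),ys.max(),xs.min(),xs.max())
s=camera_params('scene');d=camera_params('side')
S=cv2.imread('pics/scene1.png')[:,:,::-1].copy();D=cv2.imread('pics/side1.png')[:,:,::-1].copy()
A=blobs(S,(8,120,100),(24,255,255),(490-0,200,560,290) if 0 else (505-0,200,560,290),5)
A=blobs(S,(8,110,100),(24,255,255),(505-5,240,560,275),5) or A
print('S',blobs(S,(8,110,100),(24,255,255),(375,235,420,275),5)); print('D',blobs(D,(8,110,100),(24,255,255),(270,205,295,230),5))
```

```text
[4.2312816e-02 9.9910444e-01 3.2041733e+02 3.4370932e+02] 308 383 311 329
S [(74.0, ((392.5081481933594, 256.5901184082031), (21.254125595092773, 6.657918453216553), 39.80556869506836))]
D [(19.0, ((281.8190002441406, 217.4224395751953), (3.9391934871673584, 12.474112510681152), 23.198591232299805))]
```

View pics/w16c.png

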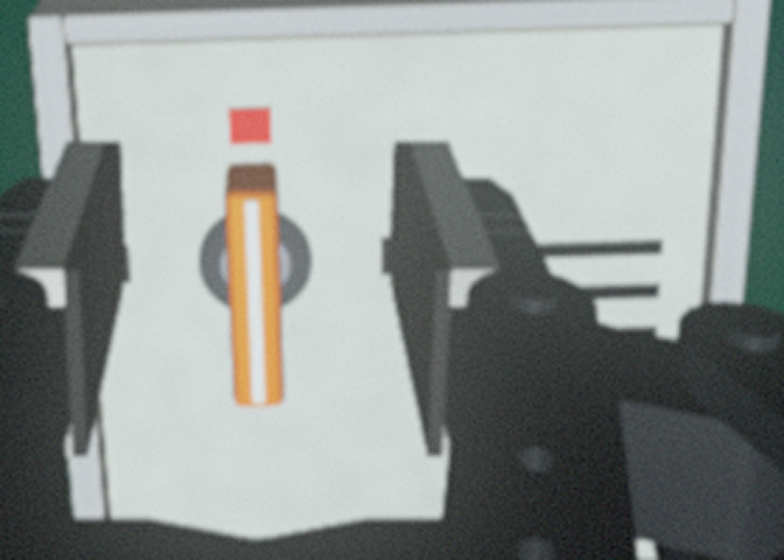

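Run:
```python
from h import *
from rig import camera_params
f=np.load('w16.npz');p={k:f[k] for k in ('camera_matrix','position','orientation')}
o=lambda x,y,z:onz(p,x/2.8+230,y/2.8+240,z)
for z in (92,107):
    a,b=o(251.5,191,z),o(258.5,404,z); l,r=o(232,350,z),o(282,350,z); v=a-b
    print(z,'len',np.linalg.norm(v),'wid',np.linalg.norm(l-r),'yaw',np.degrees(np.arctan2(v[1],v[0])),'ctr',(a+b)/2)
a,b=o(69,44,71),o(724,24,71);v=b-a;print('endwall yaw',np.degrees(np.arctan2(v[1],v[0])),np.linalg.norm(v))
a,b=o(70,44,71),o(105,515,71);v=a-b;print('rail yaw',np.degrees(np.arctan2(v[1],v[0])))
s=camera_params('scene');d=camera_params('side')
print('red',o(250,125,71),'axis wing 2view (blob centres)',two(s,(392.5,256.6),d,(281.8,217.4)))
print([ (z,onz(s,392.5,256.6,z).round(1)[:2],onz(d,281.8,217.4,z).round(1)[:2]) for z in (87,102)])
```

```text
92 len 54.754270572456726 wid 11.605720023763075 yaw 73.18480210566696 ctr [549.03869415 144.03095742  92.        ]
107 len 51.25421097280616 wid 10.863847082066757 yaw 73.18480210566695 ctr [551.85333602 152.42381956 107.        ]
endwall yaw -16.648807254750643 152.61680377980045
rail yaw 73.05571164108471
red [558.84777966 177.22685448  71.        ] axis wing 2view (blob centres) (array([548.99931875, 144.81061636,  84.33736795]), np.float64(0.36650122240329996))
[(87, array([551.3, 145.5]), array([548.8, 140.7])), (102, array([563.3, 149.8]), array([548.2, 116.4]))]
```

The wrist view at z = 92 puts the wing centre at (549.0, 144.0), on the axis. Its length is 54.8 mm and its yaw 73.2°, so it is home and in line with the red marks. Two more checks before handing in: whether the bystanders moved, and that nothing is touching.

```bash
python3 - <<'E'
import cv2,numpy as np
for n in('scene','side'):
    a=cv2.imread(f'pics/{n}0.png');b=cv2.imread(f'pics/{n}1.png')
    m=(cv2.GaussianBlur(cv2.absdiff(a,b),(5,5),0).max(2)>30).astype(np.uint8)
    k,_,st,_=cv2.connectedComponentsWithStats(m); print(n,[tuple(map(int,s)) for s in st[1:] if s[4]>12])
E
python3 - <<'E'
from rig import env
s=env.read_state(); print(s['t'],s['ft_force'].round(1)); print(env.job_done())
E
```

```text
scene [(401, 0, 120, 255, 10809), (512, 0, 55, 110, 1243), (591, 0, 49, 79, 1850), (413, 61, 16, 21, 176), (611, 159, 29, 42, 625), (318, 216, 62, 46, 1665), (380, 234, 5, 5, 21), (350, 248, 70, 50, 1800)]
side [(0, 0, 310, 224, 27042), (254, 210, 66, 47, 1835)]
16.1333 [-0.4  0.8  0.1]
the job is handed in; nothing more can be done
None
```

The cover is shut and locked, and the job is handed in at t ≈ 16.1 s of the 72 s allowed.

**What I did:**
- **Cover:** I pinched the blue tab and slid the cover about 73 mm until it met its end stop. Past that point, force rose with no motion.
- **Wing to the black marks:** I pinched the wing and turned it about 66° clockwise until it lined up with the black marks.
- **Stud:** I pushed it in 14.7 mm of tool travel, where it stopped firmly against a 22 N push.
- **Lock:** I turned the wing a further quarter turn until the torque rose to 1.1 N·m with the wing held at its stop. Then I released it and moved clear.

**Last checks:**
- The wing top fits its pushed-in height of 92 mm. At that height its centre is at (549.0, 144.0), on the axis, with a measured length of 54.8 mm against 56 mm.
- The wing yaw is 73.2°, against about 73.5° for the red-mark line.
- The cover edge meets the end wall.
- Before-and-after images differ only at the arm and the fixture. No loose item shows movement in the fixed views, though any part of the side view hidden behind the arm could not be compared.
- Tool force was about zero (under 1 N) at hand-in, with nothing touching.

**Disagreements:** the two fixed views put the wing blob at z ≈ 84 mm, about the mid-height of a wing that is home, because the blob includes its sides. Mark-based axis estimates varied by about 1 mm. My first two move calls were refused for missing row keys, so nothing moved on those.

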